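# Free the sample cup that is stuck in its holder

### The arm

A 7-joint arm with a two-finger parallel gripper is mounted at the origin on a cart in front of the work surface, level with it; the furniture and walls round the work are solid. World frame = base frame: x ahead of the robot, y to its left, z up, the work surface at z = 0. Lengths are in m, angles in rad, forces in N, time in s.
With the tool pointing down it reaches from about 0.4 to 0.85 m from the base axis. Payload 4.5 kg.
Tool frame: the origin (TCP) lies on the centre line of the jaws, within the pads' length; the fingertips stand r.tip_extent ahead of it and the grasp point (between the pads) is the TCP (r.tip_extent is the distance from the TCP to the fingertips, in m); z points along the fingers, y is the line along which they close (so a half turn about z gives the same grasp; the last joint's range is limited). The gripper opens to 88 mm and grips with 3 to 60 N. Pads are 18 mm wide; open, the fingers measure 123 mm over their backs; the gripper's body (75 mm by 187 mm) begins 45 mm behind the grasp point.
Start: joints at [-1.284, 0.689, -0.195, 1.565, 0.157, 0.902, -0.215], TCP at [0.156, 0.605, 0.258] pointing down, gripper open.
Joint ranges: [-3.01, 3.01], [-0.46, 2.08], [-1.47, 1.51], [0.13, 2.56], [-1, 4.14], [0.04, 2.09], [-2.66, 2.66]. Speed limits (rad/s): [2.57, 2.57, 3.14, 3.14, 3.14, 3.14, 3.14].

### API

Orientations are given as a unit quaternion [x, y, z, w].
In Python, from plant import sensors, vision, finish_job, r gives the robot as it stands. The module is installed in compiled form; this text tells all that it offers.
- The arm moves only by the tool step_arm, never from a script. Its argument "steps" is a list of rows, each a list of 2 entries, a list of its own where there are three numbers: the shift along the tool's x, y, z in cm, then the turn, a rotation vector about the tool's x, y, z in degrees. A call has 1 to 12 rows; each row shifts and turns the commanded pose from where the row before left it, along the tool's axes as they then stand; what a row does not reach is not made up. A row lasts 1/8 s, in which the tool goes at most 62.5 mm and 10.7 degrees, less where a joint would pass 70% of its speed; a pose out of reach is approached as far as the arm can. A call with a gripper value outside its range is refused whole. "claw" is the opening, from -1 (shut) to 1 (fully open), set as the call begins (left out, the last holds). The fingers move at their own pace and stop on an object; "grip_force" is the grip in N (left out, the last holds). Time passes only in rows, so rows that do not move let the fingers close. It gives the time, the measured TCP pose, the force, the opening and the grip force at its end, in the units of the state.
- sensors.get_state(): the state, without advancing time (a new reading comes with each control period).
- vision.snapshot(name): name is "side" or "top"; returns a dict with "img" (420x560x3 uint8, red, green, blue), "fx", "fy", "cx", "cy" (pixels), "position" and "rotation" of the camera in the world. Camera axes: x right, y down, z forward; pixel columns grow to the right and rows downward; lengths in m; the calibration is good to about 2 mm. A picture is of the moment at which its call begins. There is no depth.
- finish_job(): hands the job in; it is judged then, once.
The state is a dict: "clock": time; "q": joint angles; "qd": joint speeds; "joint_torque": joint torques, N m; "tool_pos": TCP position; "eef_rot": TCP orientation; "contact_force": force on the tool from outside, world axes, zero at the start; "moment": the same for the moment, N m; "opening": opening from 0.0 (shut) to 1.0 (fully open); "finger_force": force on a finger pad.
Only numpy, scipy, OpenCV 4.12 (cv2) and the standard library are available. Lean on these libraries where they do the work, as an engineer would, in place of code of your own. Each camera call takes 0.05 s, during which the arm holds its last target. There are 200 camera calls.

### The job

A white sample cup is stuck inside one of the two metal holders. Grip it by the rim that stands out of the holder, twist it loose by about an eighth of a turn either way while it is still down in the holder, then pull it straight out and set it down upright in the white tray, without dropping it. Leave the cup that already stands in the tray as it is.

Things in the scene. Friction and masses are not known exactly. Their poses are not given: they have to be found in the camera images.
- cup: White open cup, straight wall 54 mm outside diameter, 2.5 mm thick, 110 mm tall, about 0.12 kg. Origin: centre of its underside, z up. Two lugs on its +x and -x sides, 58 to 64 mm up, out to 34 mm from the axis, start under the holder's tabs and stop a straight pull. Top 37 mm stands free above the holder's rim. Spring pads grip it: twisting or lifting meets a drag of about 5 N.
- holder: Fixed grey metal beaker holding the cup: 80 mm across, rim 79 mm high, on a dark base 100 mm across. Origin: centre of the underside, z up. The cup's underside starts 6 mm above it. Inward tabs at the rim on its +x and -x sides. Once the cup's x axis is turned 30 to 150 degrees from the holder's, either way, it lifts out; 80 mm up clears the rim. An identical empty holder stands near.
- tray: Fixed shallow white tray, 148 mm (its x) by 282 mm (its y), rim 30 mm high; origin at the centre of its underside, z up. Flat floor 3 mm above the origin, from -48 to +50 mm in x and -105 to +100 mm in y. The other cup stands in the -y half; the +y half, towards the robot, is free.
- spare_cup: Second cup of the same shape, loose, upright in the -y half of the tray; origin at the centre of its underside. To be left where it stands.

How it is judged:
On the way, in this order (a step that is already met when the one before it is completed fails the run):
1. the cup is twisted at least 30 degrees in its holder while still down in it (raised less than 10 mm) (angle between the x axis of cup and the x axis of holder, either way round above 0.52 rad and z of cup in the frame of holder below 0.016 m and horizontal distance between cup and holder below 0.01 m), for 0.05 s.
2. the cup is lifted clear of the holder (z of cup in the frame of holder above 0.08 m), for 0.05 s.
3. the cup is lowered upright into the tray, underside within 15 mm of its floor, while still held (z of cup in the frame of tray below 0.018 m and x of cup in the frame of tray between -0.05 and 0.05 m and y of cup in the frame of tray between -0.12 and 0.12 m and angle between cup's own z axis and vertical below 0.25 rad and contact force between the fingers and cup above 1 N), for 0.04 s.
At the end, for the whole second after the job is handed in: The cup stands at rest, upright within about 8 degrees, on the tray's floor (its centre within 50 mm of the tray's centre line in x and 120 mm in y); the spare cup still stands upright within 30 mm of where it was (x of cup in the frame of tray between -0.05 and 0.05 m and y of cup in the frame of tray between -0.12 and 0.12 m and z of cup in the frame of tray below 0.01 m and angle between each of cup, spare_cup's own z axis and vertical below 0.15 rad and linear speed of cup below 0.02 m/s and distance of spare_cup from where it was at the start of the episode below 0.03 m); the robot touches nothing.
It fails at once if the spare cup is shifted more than 30 mm or tipped (distance of spare_cup from where it was at the start of the episode above 0.03 m or angle between spare_cup's own z axis and vertical above 0.35 rad).
It also fails if it takes over 40 s, if anything falls off the work surface, if the arm or the gripper's body presses on something with over 40 N, if the wrist force passes 120 N, or if a joint passes its speed limit or range.

## Working session

There is one attempt and no reset: what is moved stays moved. The work goes in short steps, Python scripts to look and compute and a tool call to move; the robot and the scene stay as the last step left them, time stands still between calls to the robot, and variables do not carry over. Pictures are saved under pics/ and viewed, at most 10 in all, crops included, and the job is handed in when it is done.

Besides the shell and the picture viewer there is one more tool, called in YAML: its name, and indented under it one key for each argument. step_arm: Moves the arm, as the interface text tells. Its arguments: {"type":"object","properties":{"steps":{"type":"array"},"claw":{"type":"number"},"grip_force":{"type":"number"}},"required":["steps"]}

```bash
mkdir -p pics; cat > h.py <<'E'
import numpy as np, cv2
from plant import sensors, vision, finish_job, r
def ray(s,u,v):
    R=np.array(s["rotation"],float)
    if R.shape!=(3,3):
        from scipy.spatial.transform import Rotation; R=Rotation.from_quat(R).as_matrix()
    d=R@np.array([(u-s["cx"])/s["fx"],(v-s["cy"])/s["fy"],1.]); return np.array(s["position"],float),d
def onz(s,u,v,z):
    p,d=ray(s,u,v); return p+d*(z-p[2])/d[2]
def proj(s,P):
    R=np.array(s["rotation"],float); c=R.T@(np.array(P)-s["position"]); return s["fx"]*c[0]/c[2]+s["cx"],s["fy"]*c[1]/c[2]+s["cy"]
def save(s,n): cv2.imwrite("pics/"+n,s["img"][:,:,::-1])
E
python3 - <<'E'
from h import *
for n in("top","side"):
    s=vision.snapshot(n); save(s,n+"0.png"); print(n,s["fx"],s["position"],np.round(s["rotation"],3).tolist())
st=sensors.get_state(); print(st["clock"],st["tool_pos"],st["eef_rot"],st["opening"],r.tip_extent)
E
```

```text
top 520.3864322122264 [0.41859284 0.01857989 0.90655909] [-0.698, 0.712, -0.048, 0.055]
side 487.9742093775381 [ 0.13168166 -0.52779767  0.4991123 ] [0.829, -0.271, 0.151, -0.464]
0.1 [0.15625725 0.60459932 0.25699318] [ 1.26024369e-01  9.92026798e-01 -8.30425649e-04 -2.28577921e-05] 1.0045973298630662 0.019
```

View pics/top0.png

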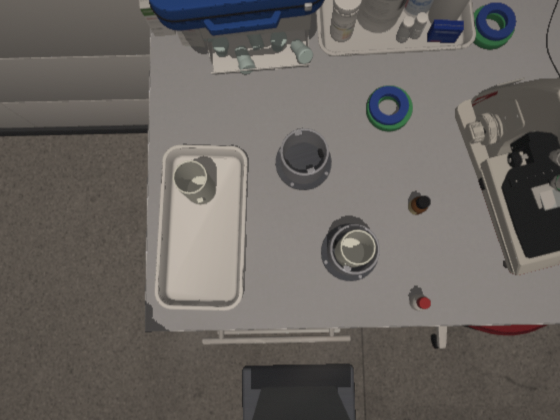

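View pics/side0.png

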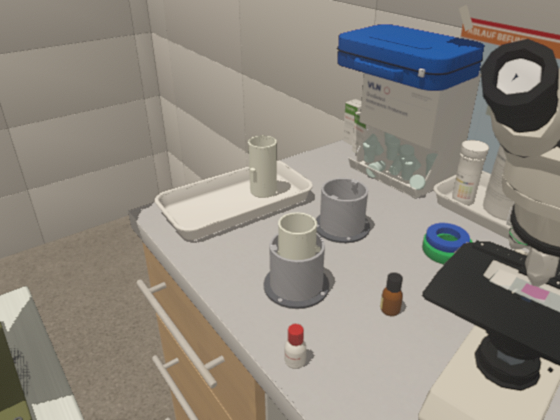

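The top view shows the stuck cup at about (357,248), the empty holder at (305,155), the spare cup at (191,178) and the free tray half near (203,260). The side view agrees, with the cup rim at (297,225).

```bash
python3 - <<'E'
from h import *
import re
src=open('h.py').read().replace('R=np.array(s["rotation"],float); c=','from scipy.spatial.transform import Rotation; R=Rotation.from_quat(s["rotation"]).as_matrix(); c=')
open('h.py','w').write(src)
s=vision.snapshot("top")
for n,u,v,z in [("cup",357,248,.116),("holderbase",351,251,.01),("empty rim",305,154,.079),("spare rim",191,178,.113),("trayTL",170,150,.03),("trayTR",243,150,.03),("trayBR",238,304,.03),("trayBL",162,302,.03),("free",203,260,.003)]:
    print(n,onz(s,u,v,z).round(3))
c=cv2.resize(s["img"][195:295,300:420],None,fx=6,fy=6,interpolation=cv2.INTER_CUBIC); cv2.imwrite("pics/crop.png",c[:,:,::-1])
hsv=cv2.cvtColor(s["img"],cv2.COLOR_RGB2HSV); 
for (u,v) in [(357,248),(341,247),(372,240),(191,178)]: print(s["img"][v,u])
E
```

```text
cup [ 0.477 -0.084  0.116]
holderbase [ 0.479 -0.087  0.01 ]
empty rim [ 0.635 -0.01   0.079]
spare rim [0.591 0.17  0.113]
trayTL [0.66  0.223 0.03 ]
trayTR [0.657 0.096 0.03 ]
trayBR [0.394 0.106 0.03 ]
trayBL [0.4   0.233 0.03 ]
free [0.469 0.169 0.003]
[100  98  90]
[172 167 151]
[141 137 124]
[107 103  94]
```

View pics/crop.png

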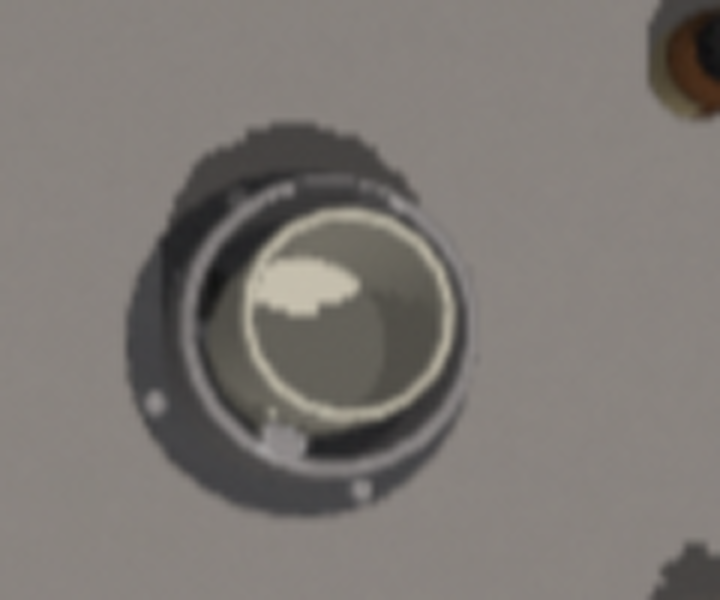

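The cup rim is centred at about (358,247.5), and the holder shows its tabs and lugs. First I move toward a waypoint at mid-reach.

step_arm:
  steps:
    - [[-3.4,-1.4,0],[0,0,0]]
    - [[-3.4,-1.4,0],[0,0,0]]
    - [[-3.4,-1.4,0],[0,0,0]]
    - [[-3.4,-1.4,0],[0,0,0]]
    - [[-3.4,-1.4,0],[0,0,0]]
    - [[-3.4,-1.4,0],[0,0,0]]
    - [[-3.4,-1.4,0],[0,0,0]]
    - [[-3.4,-1.4,0],[0,0,0]]
    - [[-3.4,-1.4,0],[0,0,0]]
    - [[-3.4,-1.4,0],[0,0,0]]
  claw: 1

```text
clock: 1.4
tool_pos: [0.4512, 0.3836, 0.2575]
eef_rot: [0.126, 0.992, -0.0, -0.0]
contact_force: [0.8, 0.3, -0.1]
opening: 0.999
finger_force: 0.0
```

step_arm:
  steps:
    - [[0,0,0],[0,0,10]]
    - [[0,0,0],[0,0,10]]
    - [[0,0,0],[0,0,10]]
    - [[0,0,0],[0,0,10]]
    - [[0,0,0],[0,0,10]]
    - [[0,0,0],[0,0,10]]
    - [[0,0,0],[0,0,0]]

```text
clock: 2.28
tool_pos: [0.4502, 0.3846, 0.2575]
eef_rot: [0.604, 0.797, -0.0, 0.0]
contact_force: [-0.1, -0.1, -0.3]
opening: 0.998
finger_force: 0.0
```

```bash
cat >> h.py <<'E'
def delta(P):
    from scipy.spatial.transform import Rotation
    st=sensors.get_state(); R=Rotation.from_quat(st["eef_rot"]).as_matrix()
    print("t",st["clock"],"pos",np.round(st["tool_pos"],4),"yaw y",np.degrees(np.arctan2(R[1,1],R[0,1])).round(1),"z",R[:,2].round(3),"q",np.round(st["q"],2),"op",st["opening"],"F",np.round(st["contact_force"],1),"ff",st["finger_force"])
    print("tool delta cm",(R.T@(np.array(P)-st["tool_pos"])*100).round(2))
E
python3 - <<'E'
from h import *
s=vision.snapshot("top"); c=onz(s,357.9,247.5,.116); print(c)
s2=vision.snapshot("side"); print(proj(s2,c))
delta([c[0],c[1],.2])
E
```

```text
[ 0.47733235 -0.0852108   0.116     ]
(np.float64(295.91049361990594), np.float64(222.3472396772092))
t 2.375 pos [0.4503 0.3846 0.2575] yaw y 15.7 z [-0. -0. -1.] q [-0.83  0.64  0.07  1.68 -0.06  0.82 -0.46] op 0.9991531644304252 F [ 0.1 -0.3  0.2] ff 0.0
tool delta cm [-45.95 -10.11   5.77]
```

step_arm:
  steps:
    - [[-3.83,-0.84,0],[0,0,0]]
    - [[-3.83,-0.84,0],[0,0,0]]
    - [[-3.83,-0.84,0],[0,0,0]]
    - [[-3.83,-0.84,0],[0,0,0]]
    - [[-3.83,-0.84,0],[0,0,0]]
    - [[-3.83,-0.84,0],[0,0,0]]
    - [[-3.83,-0.84,0],[0,0,0]]
    - [[-3.83,-0.84,0],[0,0,0]]
    - [[-3.83,-0.84,0],[0,0,0]]
    - [[-3.83,-0.84,0],[0,0,0]]
    - [[-3.83,-0.84,0],[0,0,0]]
    - [[-3.83,-0.84,0],[0,0,0]]

```text
clock: 3.88
tool_pos: [0.4764, -0.0865, 0.2578]
eef_rot: [0.604, 0.797, 0.0, 0.0]
contact_force: [-0.3, -1.2, 0.5]
opening: 1.002
finger_force: 0.0
```

step_arm:
  steps:
    - [[0,0,3],[0,0,0]]
    - [[0,0,3],[0,0,0]]
    - [[0,0,0],[0,0,0]]
    - [[0,0,0],[0,0,0]]

```text
clock: 4.38
tool_pos: [0.4768, -0.0852, 0.1984]
eef_rot: [0.605, 0.796, 0.0, 0.0]
contact_force: [-1.0, -0.8, 0.2]
opening: 1.0
finger_force: 0.0
```

```bash
python3 - <<'E'
from h import *
delta([.4773,-.0852,.105])
s=vision.snapshot("side"); save(s,"side1.png"); st=sensors.get_state()
print(proj(s,st["tool_pos"]))
E
```

```text
t 4.375 pos [ 0.4768 -0.0852  0.1984] yaw y 15.6 z [ 0.001  0.    -1.   ] q [ 0.08  0.61 -0.    2.05  0.    0.49  0.35] op 0.9995864242534638 F [-1.  -0.8  0.2] ff 0.0
tool delta cm [-0.01  0.04  9.34]
(np.float64(296.57272490967586), np.float64(169.86691490328548))
```

View pics/side1.png

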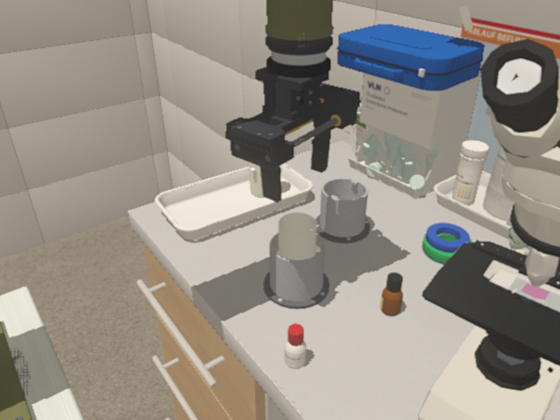

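The fingers at (271,180) and (321,150) straddle the column of the cup rim at (297,222), so the tool is well centred. I descend and grip.

step_arm:
  steps:
    - [[0,0,2],[0,0,0]]
    - [[0,0,2],[0,0,0]]
    - [[0,0,2],[0,0,0]]
    - [[0,0,1.5],[0,0,0]]
    - [[0,0,1],[0,0,0]]
    - [[0,0,0.8],[0,0,0]]
    - [[0,0,0],[0,0,0]]
    - [[0,0,0],[0,0,0]]

```text
clock: 5.42
tool_pos: [0.4766, -0.0853, 0.105]
eef_rot: [0.605, 0.796, 0.0, 0.0]
contact_force: [-0.1, -0.6, -0.1]
opening: 1.001
finger_force: 0.0
```

step_arm:
  steps:
    - [[0,0,0],[0,0,0]]
    - [[0,0,0],[0,0,0]]
    - [[0,0,0],[0,0,0]]
    - [[0,0,0],[0,0,0]]
    - [[0,0,0],[0,0,0]]
    - [[0,0,0],[0,0,0]]
    - [[0,0,0],[0,0,0]]
    - [[0,0,0],[0,0,0]]
  claw: -1
  grip_force: 30

```text
clock: 6.42
tool_pos: [0.4779, -0.085, 0.1051]
eef_rot: [0.605, 0.796, 0.001, 0.001]
contact_force: [5.6, 2.4, 3.6]
opening: 0.604
finger_force: 30.0
```

step_arm:
  steps:
    - [[0,0,0],[0,0,-5]]
    - [[0,0,0],[0,0,-5]]
    - [[0,0,0],[0,0,-5]]
    - [[0,0,0],[0,0,-5]]
    - [[0,0,0],[0,0,-5]]
    - [[0,0,0],[0,0,-5]]
    - [[0,0,0],[0,0,-5]]
    - [[0,0,0],[0,0,-5]]
    - [[0,0,0],[0,0,-5]]
    - [[0,0,0],[0,0,-5]]
    - [[0,0,0],[0,0,0]]
    - [[0,0,0],[0,0,0]]

```text
clock: 7.92
tool_pos: [0.4757, -0.085, 0.105]
eef_rot: [0.211, 0.977, -0.0, -0.0]
contact_force: [1.5, 1.6, 6.9]
opening: 0.6
finger_force: 30.0
```

```bash
python3 - <<'E'
from h import *
delta([.4773,-.0852,.105]); st=sensors.get_state(); print(st["moment"])
s=vision.snapshot("side")
a=cv2.resize(s["img"][190:310,240:360],None,fx=5,fy=5,interpolation=cv2.INTER_CUBIC)
cv2.imwrite("pics/tw.png",a[:,:,::-1])
E
```

```text
t 7.925 pos [ 0.4757 -0.085   0.105 ] yaw y 65.6 z [-0.001  0.    -1.   ] q [ 0.18  0.78 -0.15  2.11  0.4   0.28  0.82] op 0.6002098189619598 F [1.5 1.6 6.9] ff 30.003926696808776
tool delta cm [-0.16  0.05 -0.  ]
[ 0.41606676 -0.37607167  0.12663159]
```

View pics/tw.png

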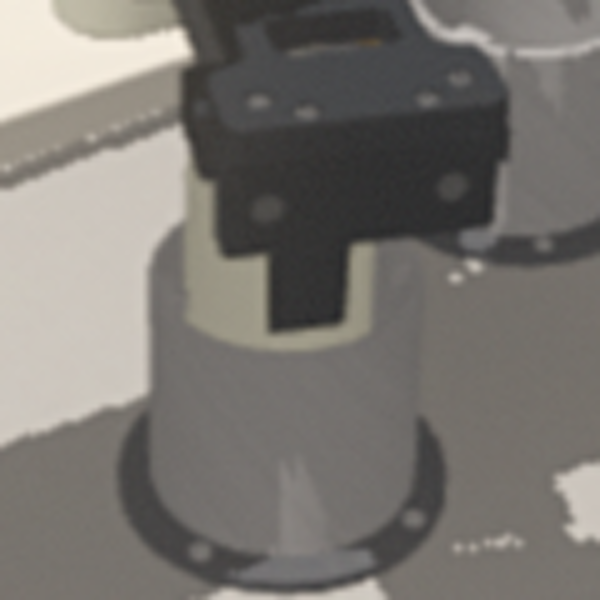

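The crop shows the gripper holding the rim, with a fingertip just above the holder's rim and the cup still down in it. I make a small test pull.

step_arm:
  steps:
    - [[0,0,-0.2],[0,0,0]]
    - [[0,0,-0.2],[0,0,0]]
    - [[0,0,-0.2],[0,0,0]]
    - [[0,0,-0.2],[0,0,0]]
    - [[0,0,0],[0,0,0]]

```text
clock: 8.6
tool_pos: [0.4757, -0.0852, 0.1128]
eef_rot: [0.212, 0.977, -0.0, -0.001]
contact_force: [1.4, 1.7, -4.2]
opening: 0.605
finger_force: 30.0
```

step_arm:
  steps:
    - [[0,0,-0.5],[0,0,0]]
    - [[0,0,-0.8],[0,0,0]]
    - [[0,0,-1],[0,0,0]]
    - [[0,0,-1],[0,0,0]]
    - [[0,0,-1],[0,0,0]]
    - [[0,0,-1],[0,0,0]]
    - [[0,0,-1.2],[0,0,0]]
    - [[0,0,-1.5],[0,0,0]]
    - [[0,0,-1.5],[0,0,0]]
    - [[0,0,-1.5],[0,0,0]]
    - [[0,0,0],[0,0,0]]
    - [[0,0,0],[0,0,0]]

```text
clock: 10.1
tool_pos: [0.476, -0.0853, 0.2225]
eef_rot: [0.212, 0.977, -0.0, -0.0]
contact_force: [-0.1, -0.3, -1.5]
opening: 0.597
finger_force: 30.0
```

```bash
python3 - <<'E'
from h import *
delta([.473,.164,.23])
for P in ([.528,.164,.03],): print(P)
s=vision.snapshot("side"); save(s,"side2.png")
for z in(0,.02,.04): print(proj(s,[.4757,-.0852,.106+z]))
t=vision.snapshot("top"); save(t,"top2.png")
E
```

```text
t 10.1 pos [ 0.476  -0.0853  0.2225] yaw y 65.5 z [-0.001  0.    -1.   ] q [ 0.28  0.57 -0.3   2.02  0.3   0.59  0.92] op 0.5971559107410985 F [-0.1 -0.3 -1.5] ff 29.997628298588097
tool delta cm [10.61 22.56 -0.75]
[0.528, 0.164, 0.03]
(np.float64(294.88990730214863), np.float64(228.6399308463092))
(np.float64(295.05792218807346), np.float64(216.74080175619406))
(np.float64(295.23124365872616), np.float64(204.4658503908304))
```

View pics/side2.png

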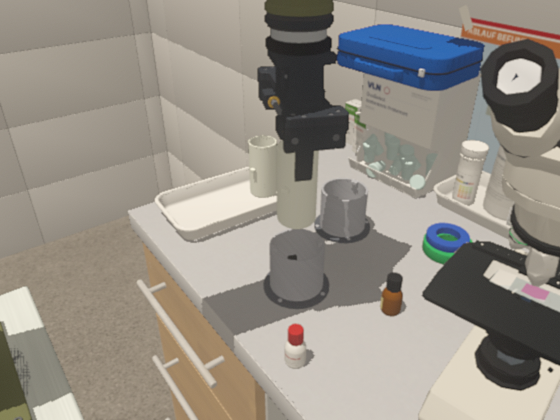

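The cup is out of the holder, with its bottom at about (297,225), clear of the rim at (297,240). I carry it to the free half of the tray.

step_arm:
  steps:
    - [[1.0,2.1,0],[0,0,0]]
    - [[1.3,2.8,0],[0,0,0]]
    - [[1.3,2.8,0],[0,0,0]]
    - [[1.3,2.8,0],[0,0,0]]
    - [[1.3,2.8,0],[0,0,0]]
    - [[1.3,2.8,0],[0,0,0]]
    - [[1.3,2.8,0],[0,0,0]]
    - [[1.0,2.4,0],[0,0,0]]
    - [[0.6,1.5,0],[0,0,0]]
    - [[0,0,0],[0,0,0]]
    - [[0,0,0],[0,0,0]]

```text
clock: 11.58
tool_pos: [0.4761, 0.1639, 0.2225]
eef_rot: [0.213, 0.977, -0.001, -0.0]
contact_force: [0.2, -0.7, -1.1]
opening: 0.598
finger_force: 30.0
```

step_arm:
  steps:
    - [[0,0,1.5],[0,0,0]]
    - [[0,0,1.5],[0,0,0]]
    - [[0,0,1.5],[0,0,0]]
    - [[0,0,1.5],[0,0,0]]
    - [[0,0,1.5],[0,0,0]]
    - [[0,0,1],[0,0,0]]
    - [[0,0,0.8],[0,0,0]]
    - [[0,0,0.5],[0,0,0]]
    - [[0,0,0],[0,0,0]]
    - [[0,0,0],[0,0,0]]

```text
clock: 12.82
tool_pos: [0.4763, 0.1655, 0.125]
eef_rot: [0.212, 0.977, 0.0, 0.0]
contact_force: [0.6, -0.1, -1.2]
opening: 0.602
finger_force: 30.0
```

```bash
python3 - <<'E'
from h import *
delta([.476,.166,.102])
s=vision.snapshot("side"); save(s,"s3.png"); t=vision.snapshot("top"); save(t,"t3.png")
a=np.vstack([cv2.resize(x,None,fx=3,fy=3) for x in (s["img"][110:250,130:330],)]); cv2.imwrite("pics/s3c.png",a[:,:,::-1])
for z in (.003,.113): print(proj(s,[.476,.166,z]))
E
```

```text
t 12.825 pos [0.4763 0.1655 0.125 ] yaw y 65.5 z [ 0.001  0.    -1.   ] q [-0.32  0.76 -0.17  2.04  0.32  0.37  0.4 ] op 0.6018988270818044 F [ 0.6 -0.1 -1.2] ff 29.99749402704765
tool delta cm [0.06 0.03 2.3 ]
(np.float64(212.57167174281483), np.float64(211.4185199502804))
(np.float64(207.74732873485038), np.float64(158.62125399816364))
```

View pics/s3c.png

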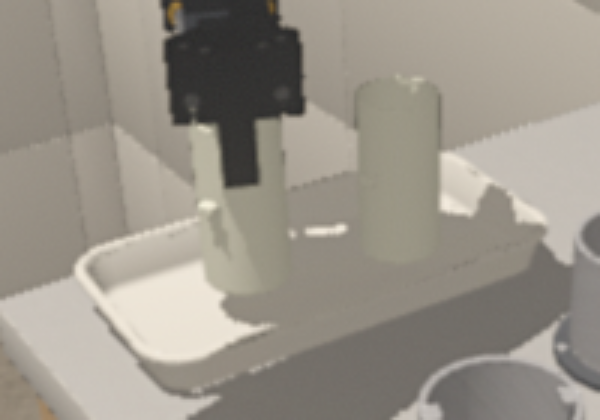

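The held cup hangs over the free half of the tray, with its bottom at about (243,285) in the crop, and the spare cup stands undisturbed. I lower it gently.

step_arm:
  steps:
    - [[0,0,0.5],[0,0,0]]
    - [[0,0,0.5],[0,0,0]]
    - [[0,0,0.4],[0,0,0]]
    - [[0,0,0.3],[0,0,0]]
    - [[0,0,0.2],[0,0,0]]
    - [[0,0,0.2],[0,0,0]]
    - [[0,0,0],[0,0,0]]
    - [[0,0,0],[0,0,0]]

```text
clock: 13.92
tool_pos: [0.4762, 0.1654, 0.1038]
eef_rot: [0.212, 0.977, 0.0, 0.0]
contact_force: [-0.4, -0.0, -1.4]
opening: 0.603
finger_force: 30.0
```

step_arm:
  steps:
    - [[0,0,0.1],[0,0,0]]
    - [[0,0,0.1],[0,0,0]]
    - [[0,0,0],[0,0,0]]

```text
clock: 14.3
tool_pos: [0.4762, 0.1654, 0.1018]
eef_rot: [0.212, 0.977, 0.0, 0.0]
contact_force: [-0.2, -0.7, 1.4]
opening: 0.602
finger_force: 30.0
```

step_arm:
  steps:
    - [[0,0,0.05],[0,0,0]]
    - [[0,0,0],[0,0,0]]
    - [[0,0,0],[0,0,0]]
  grip_force: 5

```text
clock: 14.68
tool_pos: [0.4762, 0.1656, 0.1016]
eef_rot: [0.212, 0.977, 0.0, 0.0]
contact_force: [-1.2, 0.3, 4.3]
opening: 0.612
finger_force: 5.0
```

step_arm:
  steps:
    - [[0,0,0],[0,0,0]]
    - [[0,0,0],[0,0,0]]
    - [[0,0,0],[0,0,0]]
    - [[0,0,0],[0,0,0]]
    - [[0,0,0],[0,0,0]]
    - [[0,0,0],[0,0,0]]
  claw: 1

```text
clock: 15.42
tool_pos: [0.4762, 0.1654, 0.1012]
eef_rot: [0.212, 0.977, 0.0, -0.0]
contact_force: [-0.2, 0.6, 0.8]
opening: 1.004
finger_force: 0.0
```

step_arm:
  steps:
    - [[0,0,-1],[0,0,0]]
    - [[0,0,-2],[0,0,0]]
    - [[0,0,-2.5],[0,0,0]]
    - [[0,0,-3],[0,0,0]]
    - [[0,0,-3],[0,0,0]]
    - [[0,0,-2],[0,0,0]]
    - [[0,0,0],[0,0,0]]
    - [[0,0,0],[0,0,0]]

```text
clock: 16.42
tool_pos: [0.4758, 0.1651, 0.2358]
eef_rot: [0.212, 0.977, -0.0, -0.0]
contact_force: [-0.5, -0.5, -0.4]
opening: 0.998
finger_force: 0.0
```

```bash
python3 - <<'E'
from h import *
delta([.476,.166,.102])
s=vision.snapshot("side"); save(s,"s4.png")
E
```

```text
t 16.425 pos [0.4758 0.1651 0.2358] yaw y 65.5 z [-0.001 -0.    -1.   ] q [-0.25  0.57 -0.27  1.95  0.24  0.65  0.47] op 0.9983229034076794 F [-0.5 -0.5 -0.4] ff 0.0
tool delta cm [1.000e-02 1.000e-01 1.338e+01]
```

View pics/s4.png

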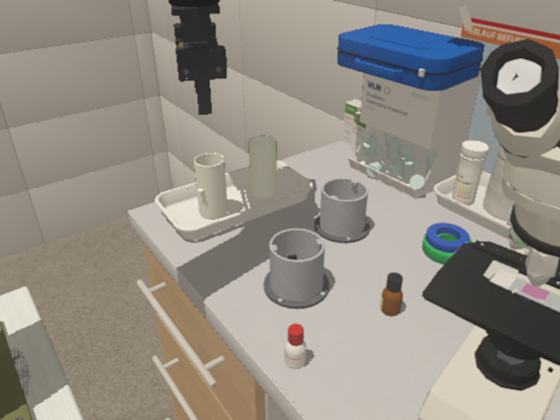

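The cup stands upright in the tray at about (211,188), the spare cup is unmoved at (263,165), and the gripper is clear of both.

```bash
python3 -c "from plant import finish_job; print(finish_job())"
```

```text
the job is handed in; nothing more can be done
None
```

The gripper turned about 50° with the cup still down in its holder, the cup then pulled out and now stands upright in the free half of the tray; the last picture shows the spare cup in place and the gripper clear, and the job is handed in at about 16.4 s (no verdict was returned).

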